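# Lay a standing bamboo tube over into the V-blocks of a drilling jig

## Robot

A 6-joint arm with a two-finger parallel gripper is mounted at the origin on the work surface. World frame = base frame: x ahead of the robot, y to its left, z up, the work surface at z = 0. Lengths are in mm, angles in rad, forces in N, time in s.
With the tool pointing down it reaches from about 300 to 775 mm from the base axis. Payload 14.6 kg.
Tool frame: the origin (TCP) lies on the centre line of the jaws, within the pads' length; the fingertips stand 19 mm ahead of it and the grasp point (between the pads) is the TCP (bot.tip_reach is the distance from the TCP to the fingertips, in mm); z points along the fingers, y is the line along which they close (so a half turn about z gives the same grasp; the last joint's range is limited). The gripper opens to 85 mm and grips with 20 to 120 N. Pads are 22 mm wide; open, the fingers measure 114 mm over their backs; the gripper's body (76 mm by 85 mm) begins 54 mm behind the grasp point. The pads swing forward as they close: fully open they stand 13 mm farther back than shut.
Start: joints at [-1.22, 0.3, 1.521, -0, 1.321, -0.067], TCP at [223.155, -502.684, 250.281] pointing down, gripper open.
Joint ranges: [-3.03, 3.03], [-0.79, 2.21], [0.23, 2.52], [-1.04, 4.18], [0, 3.07], [-2.55, 2.55]. Speed limits (rad/s): [2.22, 2.22, 2.57, 3.14, 3.14, 3.14].

## Interface

Orientations are given as a unit quaternion [w, x, y, z].
In Python, from rig import bot gives the robot as it stands. Calls block until the motion is done:
- bot.move_to(position, orientation): joint-space move of the TCP to a pose.
- bot.servo_line(position, attitude=None, speed=150, until_force=None): straight line of the TCP; attitude=None keeps the orientation; speed is the mean speed in mm/s. With until_force (N) it stops when the force on the tool has changed by that much, and returns True; else False.
- bot.move_joints(angles): joint-space move.
- bot.move_gripper(opening, grip_force=None): finger opening in mm; grip_force is the grip in N (None keeps the last); returns when the fingers have stopped.
- bot.dwell(seconds).
- bot.ik(position, orientation): joint angles nearest the present ones, or None.
- bot.read_state(): the state.
- bot.read_camera(name): name is "side" or "top"; returns a dict with "image" (384x512x3 uint8, blue, green, red), "depth" (384x512 float32, mm along the optical axis (not along the pixel's ray), 0 where there is no reading), "fovy" (degrees; the focal length in pixels is half the picture's height over the tangent of half this angle, whatever the lens; pixels are square), "cx", "cy" (the principal point, pixels), "k1" (the pictures are not rectified: a ray, as slopes to the right and down, at radius r is drawn at 1 + k1 r^2 times it, then the intrinsics apply), "eye" and "attitude" of the camera in the world. Camera axes: x right, y down, z forward; pixel columns grow to the right and rows downward; lengths in mm; the calibration is good to about 2 mm. A picture is of the moment at which its call begins.
A pose or a line that the arm cannot do raises bot.MotionError and nothing moves.
- bot.finish_job(): hands the job in, once; it reports no verdict.
The state is a dict: "clock": time; "joint_positions": joint angles; "qvel": joint speeds; "effort": joint torques, N m; "ee_pos": TCP position; "tool_rot": TCP orientation; "ft_force": force on the tool from outside, world axes, zero at the start; "moment": the same for the moment, N m; "grip_width": finger opening in mm.
Only numpy, scipy, OpenCV 4.12 (cv2) and the standard library are available. Lean on these libraries where they do the work, as an engineer would, in place of code of your own. Each camera call takes 0.05 s, during which the arm holds its last target. There are 200 camera calls.

## Task

The tall bamboo tube standing on end in the drilling jig, between the steel stop plate and the first V-block, is next to be drilled across: tip it over onto its side into the two V-blocks, guiding it all the way down with the fingers so that it lands gently and never drops. It must finish lying in both V-blocks with the end it stood on pushed home against the stop plate, and the fingers clear of it. Only push, guide and support it with the fingers: do not pinch it, lift it or press on it hard, and leave the other things on the bench where they are.

Things in the scene. Friction and masses are not known exactly. Their poses are not given: they have to be found in the camera images.
- jig: Fixed drilling jig on the bench. Origin: underside centre of its plywood board, 210 x 120 x 16 mm (x from -105 to 105 mm); z up; its x axis is level and runs from the steel stop plate along the two V-blocks to the open end. A tube home against the stop reaches from x = -80 to 160 mm: the last 55 mm overhang the board. Clamp ears and bolts beside the V-blocks reach y = +-57 mm, z = 28 mm.
- stop_face (a point): point on the stop plate's working face where a lying tube's end centre meets it: x = -80, y = 0, z = 71.5 mm in the jig's frame, axes as the jig's; the face looks to +x. Plate 10 mm thick, 70 mm wide, its top 104 mm above the bench.
- notch_near (a point): bottom of the notch at the stop-side face of the first V-block (jig x = -34, z = 46 mm). Both V-blocks are iron, 40 mm long, 64 mm wide, 58 mm high; each has a 90-degree notch along x, 28 mm deep and 56 mm wide at the top. A tube lying in them has its axis 25.5 mm and its underside 7.5 mm above the notch bottom (71.5 and 53.5 mm above the bench).
- notch_far (a point): bottom of the notch at the open-end face of the second V-block (jig x = 90, z = 46 mm); that block spans x = 50 to 90 mm, the first x = -34 to 6 mm
- tube: Workpiece: straight bamboo tube, 36 mm diameter, 240 mm long, 0.1 to 0.2 kg, ends closed. Origin: its centre, half-way along; z axis along the tube, away from the end it stands on. It stands loose on the jig's wooden riser (top 46 mm above the bench, level with the notch bottoms), in the 46 mm gap between stop and first V-block. Tipped at the top towards the jig's +x it falls, from 9 degrees on, unless held on its leading side.
- tube_foot (a point): centre of the end that the tube stands on at the start; axes as the tube's
- tube_top (a point): centre of the tube's other end, the upper one at the start; axes as the tube's
- blank: bystander: short thick bamboo length standing on end, 42 mm in diameter, 105 mm tall, beside the jig; origin at the centre of its foot
- pot: bystander: open bamboo pot, 68 mm in diameter, 95 mm tall, beside the jig; origin at the centre of its foot
- hoop: bystander: bamboo ring lying flat, 60 mm in diameter, 16 mm high, beside the jig; origin at the centre of its underside
- pliers: bystander: pliers lying flat, about 170 mm long and 16 mm high; origin at the pivot, on the bench
- jar: bystander: glass jar with a steel lid, 82 mm in diameter, 125 mm tall; origin at the centre of its foot
- driver: bystander: screwdriver lying on the bench, handle to its -x; origin near its middle
- carton: bystander: cardboard carton 90 x 170 x 60 mm; origin at the centre of its underside
- mallet: bystander: hammer lying on the bench, handle to its -x; origin near its middle
There are look-alikes about, which are no part of the job. Leave any blue, purple or red look-alike of the tube alone.

How it is judged:
By the outcome, as a careful person would: the job done as asked, in the order asked, and still so for the second after the job is handed in, with the robot touching nothing.
It also fails if it takes over 59 s, if anything falls off the work surface, if the arm or the gripper's body presses on something with over 40 N, if the wrist force passes 120 N, or if a joint passes its speed limit or range.

## Working session

There is one attempt and no reset: what is moved stays moved. The work goes in short steps, each a Python script; the robot and the scene stay as the last script left them, time stands still between calls to the robot, and variables do not carry over. Pictures are saved under pics/ and viewed, on a budget of 10 in all, crops included, one or two more only if the job needs it, and the job is handed in when it is done.

```bash
ls; mkdir -p pics; cat > h.py <<'E'
import numpy as np, cv2
from rig import bot
from scipy.spatial.transform import Rotation as R
def q2m(q): q=np.array(q); return R.from_quat([q[1],q[2],q[3],q[0]]).as_matrix()
def m2q(m): q=R.from_matrix(m).as_quat(); return [q[3],q[0],q[1],q[2]]
def world(c,u,v,depth=None):
    h,w=c["image"].shape[:2]; f=h/2/np.tan(np.radians(c["fovy"])/2)
    u=np.asarray(u,float);v=np.asarray(v,float)
    xd=(u-c["cx"])/f; yd=(v-c["cy"])/f
    x,y=xd.copy(),yd.copy()
    for _ in range(10):
        s=1+c["k1"]*(x*x+y*y); x,y=xd/s,yd/s
    d=c["depth"][np.asarray(v,int),np.asarray(u,int)] if depth is None else depth
    p=np.stack([x*d,y*d,d+0*x],-1)
    return p@q2m(c["attitude"]).T+np.array(c["eye"])
def full(c): 
    v,u=np.mgrid[0:384,0:512]; return world(c,u,v)
E
cat > a.py <<'E'
from h import *
import pickle
d={}
for n in("side","top"):
    c=bot.read_camera(n); d[n]=c
    print(n,c["eye"],c["attitude"],c["fovy"],c["k1"])
    cv2.imwrite(f"pics/{n}0.png",cv2.resize(c["image"],(800,600),interpolation=cv2.INTER_CUBIC))
pickle.dump(d,open("c0.pkl","wb"))
s=bot.read_state();print(s["clock"],s["tool_rot"],s["ft_force"],s["grip_width"])
E
python3 a.py
```

```text
pics
side [-373.89350229 1066.42114703  942.80251799] [ 0.17388772 -0.31091897  0.79848153 -0.48530372] 42.677730830361234 0.04968944333453634
top [ 348.06287348    6.25928425 1406.75463262] [ 0.04626225 -0.70127308  0.7092328  -0.05535978] 54.51792918323157 -0.05371751502332112
0.1 [-5.19143876e-04  9.78258260e-01  2.07389735e-01 -7.25021495e-05] [-1.1333371   0.89912315 -0.2920928 ] 85.2435765480312
```

View pics/side0.png

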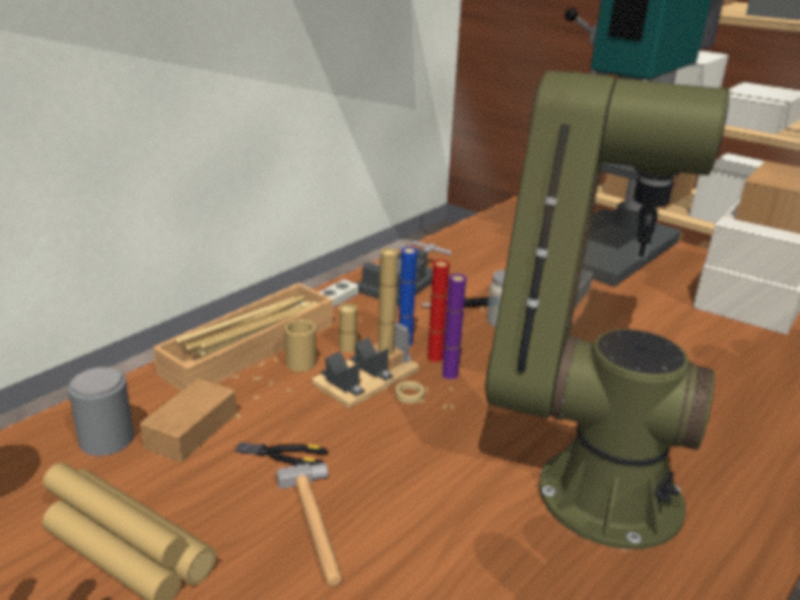

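View pics/top0.png

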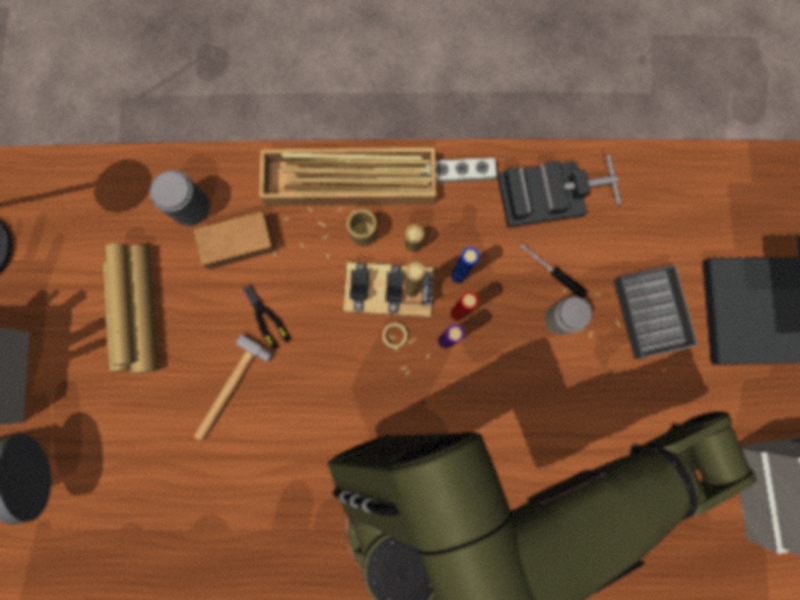

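The natural bamboo tube is at side (388,300) and top (415,272). These could be mistaken for it: blue (top 468,258), red (468,300), purple (455,335), and the short blank (415,235). I choose the tall natural tube beside the stop plate. Next I measure and take one close crop.

```bash
cat > m.py <<'E'
from h import *
import pickle
d=pickle.load(open("c0.pkl","rb"))
c=d["top"];P=full(c)
# jig region in original px = /1.5625
a=c["image"][145:225,210:320]; cv2.imwrite("pics/crop.png",cv2.resize(a,(770,560),interpolation=cv2.INTER_CUBIC))
sub=P[145:225,210:320]; z=sub[...,2]
print("jig centre",world(c,390/1.5625,289/1.5625))
for lo,hi in((10,22),(52,64),(98,110),(270,300)):
    m=(z>lo)&(z<hi); q=sub[m]; 
    lab=cv2.connectedComponentsWithStats(m.astype(np.uint8))
    for i in range(1,lab[0]):
        if lab[2][i,4]>8:
            k=sub[lab[1]==i]; r=cv2.minAreaRect(k[:,:2].astype(np.float32))
            print(lo,hi,len(k),k.mean(0).round(1),np.round(r[0],1),np.round(r[1],1),round(r[2],1))
s=d["side"];Q=full(s)
m=(Q[...,2]>110)&(Q[...,2]<280)&(Q[...,0]>450)&(Q[...,0]<650)&(abs(Q[...,1])<150)
hsv=cv2.cvtColor(s["image"],cv2.COLOR_BGR2HSV); m&=(hsv[...,0]>12)&(hsv[...,0]<32)
q=Q[m]
lab=cv2.connectedComponentsWithStats(m.astype(np.uint8))
for i in range(1,lab[0]):
    if lab[2][i,4]>20:
        k=Q[lab[1]==i]; print("side",lab[2][i],k.mean(0).round(1),k.min(0).round(0),k.max(0).round(0))
E
python3 m.py
```

```text
jig centre [556.87730724  17.04462002  44.88124423]
10 22 119 [562.6 118.2  15.7] [570.3 115.7] [ 27.1 116.1] 89.9
10 22 381 [561.8  51.7  15.6] [564.4  52.8] [ 75.  115.6] 84.4
10 22 22 [614.6  -9.7  16.5] [617.4  -7.2] [35.6 14.4] 53.9
10 22 17 [606.7 -76.   14.9] [606.8 -74. ] [22.8 12.5] 71.3
10 22 151 [513.5 -36.7  16. ] [515.1 -31.6] [93.9 28.6] 85.4
10 22 82 [453.2   8.4  15.2] [453.5   7.4] [56.1 56.4] 89.4
52 64 11 [675.   69.7  57.9] [674.8  70.9] [ 4.4 28.1] 22.3
52 64 38 [580.3  94.   57.5] [579.9  92.4] [16.9 37.2] 0.2
52 64 39 [576.2   7.4  58.7] [575.    7.9] [36.7 17.4] 89.0
52 64 37 [553.3  90.1  58.1] [550.5  92.2] [38.7 24.1] 79.4
52 64 30 [550.6  10.3  59.4] [551.2   8.2] [16.  36.6] 0.2
98 110 102 [674.9 -38.4 102.5] [674.  -38.2] [37.2 39.7] 0.1
98 110 54 [558.6 -62.1 103.4] [557.7 -62.4] [ 9.9 65.8] 85.4
270 300 105 [555.7 -32.1 283.4] [556.3 -32.3] [32.7 30.9] 1.5
side [242 164  13  47 493] [548.5 -22.8 197.6] [535. -46. 111.] [573.  -9. 280.]
```

View pics/crop.png

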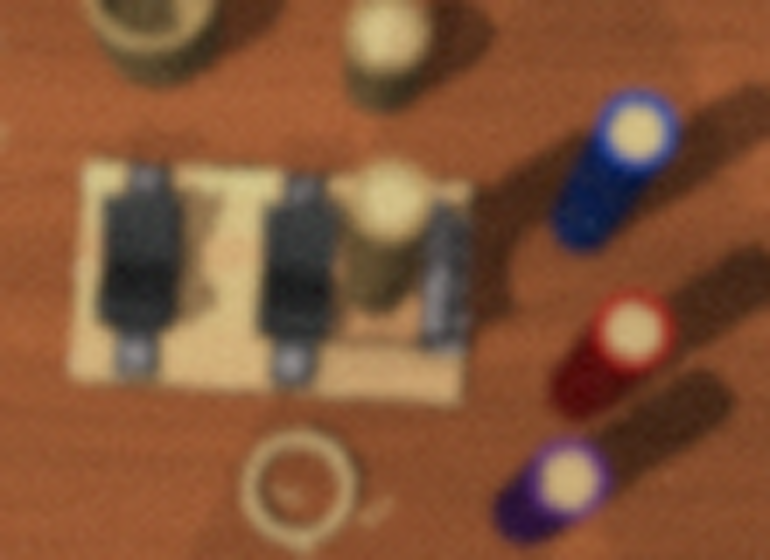

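The crop shows the natural tube (top at crop 390,203) standing between the stop plate (445,275) and the first V-block (300,265). The coloured look-alikes stand apart from it, to the right. I plan to cage the tube loosely with the tool horizontal and rotate about the tool axis as it tips. First I refine the jig frame and check IK.

```bash
cat > jig.py <<'E'
from h import *
import pickle
d=pickle.load(open("c0.pkl","rb")); c=d["top"]
def onz(c,u,v,z):
    e=np.array(c["eye"]); r=world(c,u,v,1.0)-e; return e+r*((z-e[2])/r[2])
X=None
px=[(85,160),(472,185),(68,380),(460,403)]; loc=np.array([(105,-60),(-105,-60),(105,60),(-105,60)],float)
W=np.array([onz(c,210+x/7,145+y/7,16.)[:2] for x,y in px])
# add stop top centre, V-block centres
W2=np.vstack([W,[558.2,-62.2],[563.5,8.],[565.2,92.3]]); L2=np.vstack([loc,[-85,0],[-14,0],[70,0]])
wm,lm=W2.mean(0),L2.mean(0); H=(L2-lm).T@(W2-wm); U,_,Vt=np.linalg.svd(H); Rj=(Vt.T@np.diag([1,np.sign(np.linalg.det(Vt.T@U.T))])@U.T)
T0=wm-Rj@lm; ex=np.r_[Rj[:,0],0]; ey=np.r_[Rj[:,1],0]; ez=np.array([0,0,1.])
def J(x,y,z): return np.r_[T0,0]+ex*x+ey*y+ez*z
def toJ(w): return np.r_[Rj.T@(np.array(w[:2])-T0),w[2]]
PITCH=np.radians(12)
def pose(theta,s,off=0,depth=8,flip=1,pitch=PITCH):
    """theta tube elevation (rad), s distance from foot; off along leading normal; TCP depth past axis"""
    t=np.tan(max(theta,1e-6)); fx=-38. if theta>1.5 else max(-80,min(-38,-34-7.5/t))
    a=np.array([np.cos(theta),0,np.sin(theta)]); n=np.array([np.sin(theta),0,-np.cos(theta)]) # n = leading/underside
    if theta>np.arctan(7.5/46): foot=np.array([fx,0,46.])
    else: foot=np.array([-80,0,53.5-46*t])
    p=foot-18*n+a*s+n*off
    B=np.column_stack([ex,ey,ez])
    zt=-ey*np.cos(pitch)-ez*np.sin(pitch)
    yt=B@n*flip; yt=yt-zt*(yt@zt); yt/=np.linalg.norm(yt); xt=np.cross(yt,zt)
    return J(*p)+zt*depth, m2q(np.column_stack([xt,yt,zt])), zt
E
cat > b.py <<'E'
from jig import *
print("origin",T0,"xdir deg",np.degrees(np.arctan2(ex[1],ex[0])))
print("resid",(W2-(T0+L2@Rj.T)).round(1).tolist())
P=full(c); z=P[...,2]
for n,u,v in(("tube",390,203),("blue",637,132),("red",633,330),("purple",570,482),("blank",390,35),("hoop",298,430)):
    w=world(c,210+u/7,145+v/7); print(n,w.round(0),toJ(w).round(0))
for n,u,v in(("pot",362,226),("carton",235,238),("pliers",268,315),("hammer",255,346),("jar",570,315)):
    w=world(c,u/1.5625,v/1.5625); print(n,w.round(0),toJ(w).round(0))
for flip in(1,-1):
  for th,s in((90,205),(90,250),(60,200),(30,195),(0,190)):
    p,q,zt=pose(np.radians(th),s,flip=flip)
    for nm,pp in(("",p),("back",p-zt*90)):
        k=bot.ik(list(pp),q); print(flip,th,nm,pp.round(0),None if k is None else np.round(k,2))
E
python3 b.py
```

```text
origin [561.53174329  21.27544351] xdir deg 86.12841098518524
resid [[-0.4, -1.0], [-2.1, -1.4], [-0.7, -0.2], [-1.1, -0.7], [2.4, 1.3], [2.9, 0.7], [-1.1, 1.2]]
tube [554. -35. 283.] [-56.   4. 283.]
blue [ 595. -150.  234.] [-169.  -45.  234.]
red [ 503. -146.  236.] [-171.   47.  236.]
purple [ 434. -115.  237.] [-145.  118.  237.]
blank [673. -42. 108.] [ -56. -116.  108.]
hoop [480.   7.  17.] [-20.  81.  17.]
pot [720.  85.  10.] [  74. -154.   10.]
carton [681. 384.  60.] [370. -94.  60.]
pliers [502. 313.   8.] [287.  79.   8.]
hammer [427. 338.  26.] [307. 156.  26.]
jar [ 482. -384.  125.] [-410.   52.  125.]
1 90  [566. -35. 249.] [-0.16  0.13  2.22  2.97  0.58  1.7 ]
1 90 back [478. -29. 268.] [-0.2  -0.13  2.42  2.89  0.53  1.77]
1 90  [566. -35. 294.] [-0.16  0.03  2.19  2.92  0.45  1.75]
1 90 back [478. -29. 313.] [-0.2  -0.24  2.37  2.78  0.37  1.88]
1 60  [572.  67. 227.] [0.13 0.22 2.19 3.46 0.65 0.84]
1 60 back [485.  73. 245.] [ 0.19 -0.    2.39  3.57  0.64  0.76]
1 30  [577. 133. 157.] [0.3  0.44 2.14 3.63 0.85 0.28]
1 30 back [489. 139. 176.] [0.4  0.28 2.33 3.74 0.9  0.23]
1 0  [577. 130.  70.] [ 0.29  0.68  2.11  3.55  1.03 -0.14]
1 0 back [489. 136.  89.] [ 0.39  0.57  2.31  3.64  1.13 -0.13]
-1 90  [566. -35. 249.] [-0.16  0.13  2.22  2.97  0.58 -1.45]
-1 90 back [478. -29. 268.] [-0.2  -0.13  2.42  2.89  0.53 -1.38]
-1 90  [566. -35. 294.] [-0.16  0.03  2.19  2.92  0.45 -1.39]
-1 90 back [478. -29. 313.] [-0.2  -0.24  2.37  2.78  0.37 -1.26]
-1 60  [572.  67. 227.] [ 0.13  0.22  2.19  3.46  0.65 -2.3 ]
-1 60 back [485.  73. 245.] [ 0.19 -0.    2.39  3.57  0.64 -2.38]
-1 30  [577. 133. 157.] None
-1 30 back [489. 139. 176.] None
-1 0  [577. 130.  70.] None
-1 0 back [489. 136.  89.] None
```

```bash
cat > c1.py <<'E'
from jig import *
p0=bot.read_state()["ee_pos"]
bot.servo_line([p0[0]+30,p0[1]+30,420],speed=200)
bot.move_gripper(60,20)
p,q,zt=pose(np.pi/2,205)
w=p-zt*110
bot.move_to([w[0],w[1],430],q)
bot.servo_line(list(w),q,speed=150)
bot.servo_line(list(p),q,speed=60,until_force=4)
s=bot.read_state();print(s["clock"],s["ee_pos"],p,s["ft_force"],s["grip_width"])
a=bot.read_camera("top");b=bot.read_camera("side")
i=cv2.resize(a["image"][110:220,210:340],(520,440),interpolation=cv2.INTER_CUBIC)
j=cv2.resize(b["image"][130:270,190:300],(275,350),interpolation=cv2.INTER_CUBIC)
o=np.zeros((440,795,3),np.uint8);o[:,:520]=i;o[:350,520:]=j;cv2.imwrite("pics/in.png",o)
E
python3 c1.py
```

```text
Traceback (most recent call last):
  File "c1.py", line 7, in <module>
    bot.move_to([w[0],w[1],430],q)
    ~~~~~~~~~~~^^^^^^^^^^^^^^^^^^^
rig.MotionError: the arm cannot take that pose within its joint ranges
```

```bash
cat > c2.py <<'E'
from jig import *
s=bot.read_state();print(s["clock"],s["ee_pos"],s["grip_width"])
p,q,zt=pose(np.pi/2,205)
w=p-zt*100
for z in(370,350,330,310):
    k=bot.ik([w[0],w[1],z],q)
    if k is not None: break
print(z,np.round(k,2))
q0=list(s["joint_positions"])
bot.move_joints([-1.1]+list(k[1:])); print(bot.read_state()["ee_pos"])
bot.move_joints(list(k)); print(bot.read_state()["ee_pos"])
bot.servo_line(list(w),q,speed=150)
bot.servo_line(list(p),q,speed=60,until_force=4)
s=bot.read_state();print(s["clock"],s["ee_pos"],p,s["ft_force"],s["grip_width"])
a=bot.read_camera("top");b=bot.read_camera("side")
i=cv2.resize(a["image"][110:220,210:340],(520,440),interpolation=cv2.INTER_CUBIC)
j=cv2.resize(b["image"][130:270,190:300],(275,350),interpolation=cv2.INTER_CUBIC)
o=np.zeros((440,795,3),np.uint8);o[:,:520]=i;o[:350,520:]=j;cv2.imwrite("pics/in.png",o)
E
python3 c2.py
```

```text
1.5 [ 253.02994094 -472.56896248  419.76558385] 60.16663045035334
370 [-0.2  -0.38  2.32  2.42  0.2   2.25]
[ 269.91044931 -383.66795506  370.50082475]
[467.97538999 -29.07813411 370.01226377]
7.7583 [565.4208857  -35.10658039 249.45217023] [565.55791445 -35.12511855 249.33670647] [ 0.09168702  0.31237094 -0.31514855] 59.927587306709015
```

View pics/in.png

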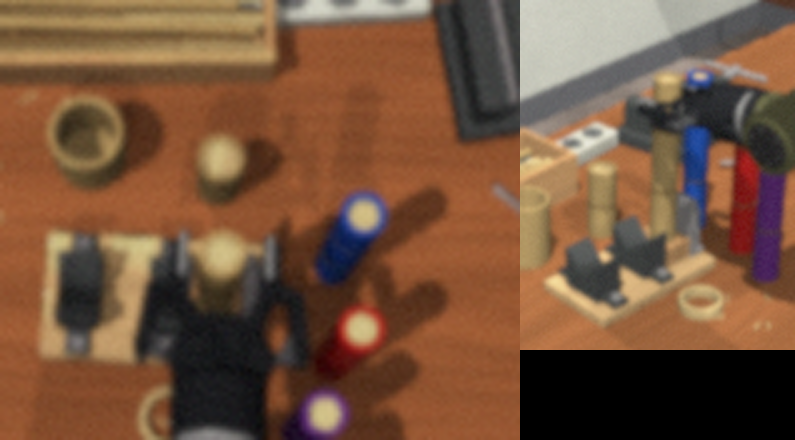

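The top crop shows the fingers at (183,260) and (272,260) straddling the tube at (223,255), centred to about 2 mm with no contact. I narrow the cage, still loose, and tip the tube halfway.

```bash
cat > c3.py <<'E'
from jig import *
import sys
def run(ths,s0=205,s1=215,speed=40,fmax=12):
    for th in ths:
        p,q,zt=pose(np.radians(th),s0+(s1-s0)*(90-th)/90)
        hit=bot.servo_line(list(p),q,speed=speed,until_force=fmax)
        s=bot.read_state();f=np.array(s["ft_force"])
        print(th,round(s["clock"],2),"err",np.round(np.array(s["ee_pos"])-p,1),"F jig",np.round([f@ex,f@ey,f[2]],1),hit)
        if hit: return False
    return True
def pic(name):
    b=bot.read_camera("side");a=bot.read_camera("top")
    j=cv2.resize(b["image"][130:280,170:300],(390,450),interpolation=cv2.INTER_CUBIC)
    i=cv2.resize(a["image"][110:260,180:310],(390,450),interpolation=cv2.INTER_CUBIC)
    cv2.imwrite(name,np.hstack([i,j]))
if __name__=="__main__":
    bot.move_gripper(44,20);s=bot.read_state();print(s["grip_width"],s["ft_force"])
    run([86,82,78,74,68,62,56,50]); pic("pics/mid.png")
E
python3 c3.py
```

```text
43.85124913178481 [-0.04756545 -0.60951626  0.8656209 ]
86 8.67 err [0. 0. 0.] F jig [-0.3 -0.8 -0.4] False
82 9.18 err [-0.  -0.1 -0. ] F jig [0.3 0.  0.2] False
78 9.68 err [-0.  -0.1 -0. ] F jig [ 0.1 -0.1  0.4] False
74 10.2 err [-0.  -0.1 -0. ] F jig [ 0.2  0.8 -0.3] False
68 10.89 err [ 0.  -0.2  0. ] F jig [-0.7 -0.2  0.6] False
62 11.59 err [-0.  -0.1  0. ] F jig [ 0.6 -0.8 -0.9] False
56 12.27 err [-0.  -0.1  0. ] F jig [-0.2  0.2 -0.2] False
50 12.94 err [-0.  -0.1  0. ] F jig [ 0.2  0.3 -0.9] False
```

View pics/mid.png

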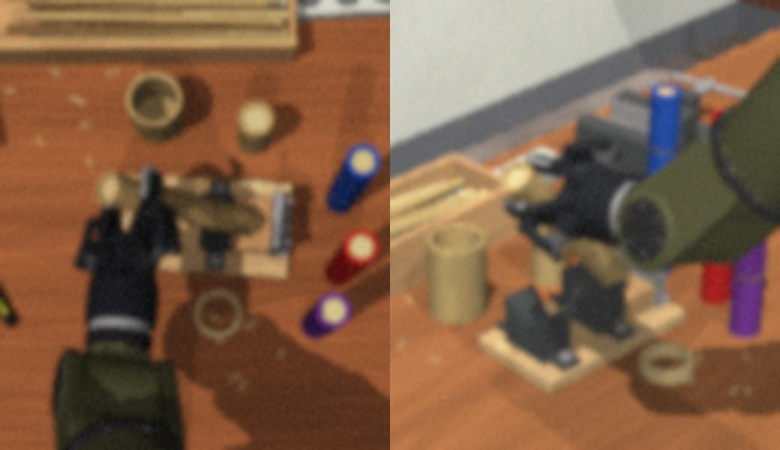

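The tube rests on the leading finger at about 50°, with its top end at crop (107,188). The foot is in the gap and the fingertips reach past the tube. I check for sideways lean, then lower it further.

```bash
cat > c4.py <<'E'
from c3 import *
def chk():
    a=bot.read_camera("top");P=full(a);h=cv2.cvtColor(a["image"],cv2.COLOR_BGR2HSV)
    Q=(P[...,:2]-T0)@Rj; 
    m=(h[...,0]>12)&(h[...,0]<32)&(abs(Q[...,1])<45)&(P[...,2]>62)&(Q[...,0]>-85)&(Q[...,0]<250)
    x,y,z=Q[m][:,0],Q[m][:,1],P[m][:,2]
    for lo in range(-80,240,40):
        k=(x>=lo)&(x<lo+40)
        if k.sum()>5: print("  x",lo,"n",k.sum(),"y",np.median(y[k]).round(1),"ztop",np.percentile(z[k],90).round(1),"xmax",x[k].max().round(0))
if __name__=="__main__":
    chk()
    if run([44,38,32,26,20,15]): chk()
    pic("pics/low.png")
E
python3 c4.py
```

```text
x -80 n 67 y -0.2 ztop 96.7 xmax -41.0
  x -40 n 151 y 3.2 ztop 132.6 xmax -0.0
  x 0 n 147 y 3.4 ztop 251.6 xmax 40.0
  x 40 n 95 y 3.3 ztop 251.3 xmax 80.0
  x 80 n 131 y 4.8 ztop 246.6 xmax 115.0
44 13.77 err [ 0. -0.  0.] F jig [ 0.4  0.8 -1.2] False
38 14.44 err [ 0.  -0.1  0.1] F jig [-0.1  0.3 -1.3] False
32 15.11 err [ 0.  -0.   0.1] F jig [ 0.  -0.2 -0.8] False
26 15.78 err [ 0. -0.  0.] F jig [-0.9  0.4 -0.8] False
20 16.43 err [ 0. -0. -0.] F jig [-1.2  0.3 -0.7] False
15 17.01 err [-0.  -0.1 -0.3] F jig [ 0.1 -0.3 -0.9] False
  x -80 n 70 y -1.3 ztop 88.2 xmax -41.0
  x -40 n 153 y 1.2 ztop 94.9 xmax -0.0
  x 0 n 132 y 0.4 ztop 104.8 xmax 40.0
  x 40 n 135 y 0.2 ztop 114.4 xmax 80.0
  x 80 n 139 y 3.9 ztop 127.2 xmax 120.0
  x 120 n 86 y 4.8 ztop 159.7 xmax 160.0
  x 160 n 29 y 4.2 ztop 138.9 xmax 174.0
```

View pics/low.png

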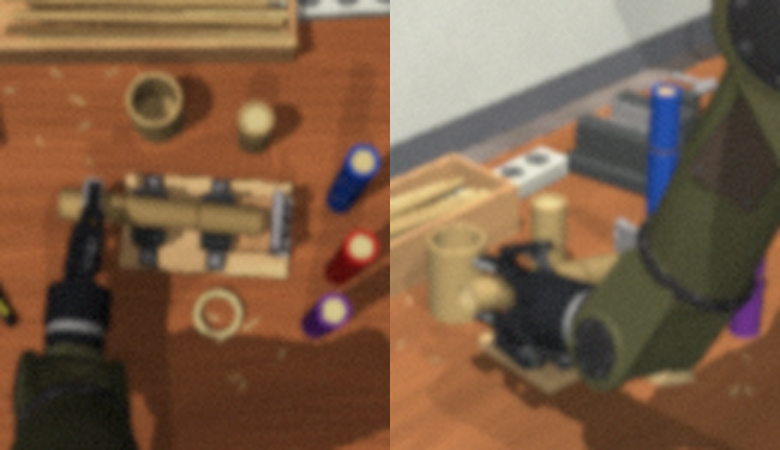

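The tube is cradled at about 15° in both notches' line, with its top end at crop (62,205) and jig x about 174. Before going lower I check the wrist's clearance to the bench.

```bash
cat > c5.py <<'E'
from c3 import *
b=bot.read_camera("side");P=full(b)
# wrist end region in side crop px(560-640,280-385) -> orig /3 offset
v0,v1,u0,u1=130+280//3,130+390//3,170+(555-390)//3,170+(740-390)//3
h=cv2.cvtColor(b["image"],cv2.COLOR_BGR2HSV)[v0:v1,u0:u1]
Q=P[v0:v1,u0:u1]
for v in range(0,Q.shape[0],3): print(v0+v,[tuple(Q[v,u].round(0).astype(int)) for u in range(0,Q.shape[1],9)])
bot_=pose(0,215)
print(bot_[0],np.round(bot.ik(list(bot_[0]),bot_[1]),2),np.round(bot.read_state()["joint_positions"],2),bot.read_state()["ee_pos"])
E
python3 c5.py
```

```text
223 [(np.int64(470), np.int64(169), np.int64(179)), (np.int64(446), np.int64(156), np.int64(183)), (np.int64(365), np.int64(209), np.int64(242)), (np.int64(333), np.int64(210), np.int64(256)), (np.int64(300), np.int64(214), np.int64(272)), (np.int64(280), np.int64(201), np.int64(275)), (np.int64(260), np.int64(190), np.int64(278))]
226 [(np.int64(461), np.int64(178), np.int64(176)), (np.int64(436), np.int64(167), np.int64(182)), (np.int64(358), np.int64(217), np.int64(239)), (np.int64(329), np.int64(215), np.int64(251)), (np.int64(297), np.int64(216), np.int64(265)), (np.int64(280), np.int64(201), np.int64(265)), (np.int64(263), np.int64(184), np.int64(265))]
229 [(np.int64(451), np.int64(188), np.int64(175)), (np.int64(422), np.int64(182), np.int64(185)), (np.int64(362), np.int64(213), np.int64(226)), (np.int64(330), np.int64(213), np.int64(240)), (np.int64(298), np.int64(215), np.int64(255)), (np.int64(277), np.int64(204), np.int64(259)), (np.int64(267), np.int64(179), np.int64(252))]
232 [(np.int64(441), np.int64(200), np.int64(175)), (np.int64(391), np.int64(216), np.int64(204)),
[... 2664 characters left out ...]
 (np.int64(336), np.int64(240), np.int64(164)), (np.int64(330), np.int64(208), np.int64(150)), (np.int64(433), np.int64(36), np.int64(10)), (np.int64(417), np.int64(10), np.int64(4)), (np.int64(398), np.int64(-14), np.int64(1))]
259 [(np.int64(511), np.int64(124), np.int64(5)), (np.int64(502), np.int64(91), np.int64(-8)), (np.int64(338), np.int64(236), np.int64(150)), (np.int64(455), np.int64(55), np.int64(-3)), (np.int64(431), np.int64(39), np.int64(1)), (np.int64(415), np.int64(12), np.int64(-5)), (np.int64(389), np.int64(-3), np.int64(0))]
[578.45434244 155.43899702  69.83666047] [ 0.35  0.69  2.08  3.63  1.03 -0.17] [0.36 0.56 2.1  3.67 0.93 0.03] [578.78562005 159.82532217 117.11595594]
```

Wrist underside is at z≈125 and only drops 47 mm more, so it clears. I lower the tube gently until it lies.

```bash
cat > c6.py <<'E'
from c4 import *
ok=run([11,8,6,4,2.5,1],speed=25,fmax=8)
if ok: ok=run([0],speed=15,fmax=8)
chk(); print(bot.read_state()["clock"])
pic("pics/lie.png")
E
python3 c6.py
```

```text
11 17.97 err [ 0.  -0.1 -0. ] F jig [-1.  -0.1 -0. ] False
8 18.54 err [-0.  -0.1 -0.2] F jig [-0.5 -0.5 -1.8] False
6 18.93 err [-0.1  0.  -0.3] F jig [-0.9  0.2  0. ] False
4 19.32 err [-0.   0.  -0.2] F jig [-0.2 -0.6 -1.2] False
2.5 19.65 err [-0.   0.  -0.2] F jig [-1.   0.1 -0.2] False
1 19.98 err [ 0.   0.  -0.1] F jig [-0.   0.7 -0.5] False
0 20.32 err [-0.   0.  -0.1] F jig [0.  0.6 0.7] False
  x -80 n 106 y -1.1 ztop 91.5 xmax -41.0
  x -40 n 152 y -0.3 ztop 90.1 xmax -0.0
  x 0 n 127 y 0.3 ztop 90.2 xmax 38.0
  x 40 n 150 y -0.3 ztop 89.0 xmax 80.0
  x 80 n 123 y -0.3 ztop 90.1 xmax 120.0
  x 120 n 81 y 1.9 ztop 127.0 xmax 160.0
  x 160 n 12 y -2.9 ztop 87.9 xmax 164.0
20.375
```

View pics/lie.png

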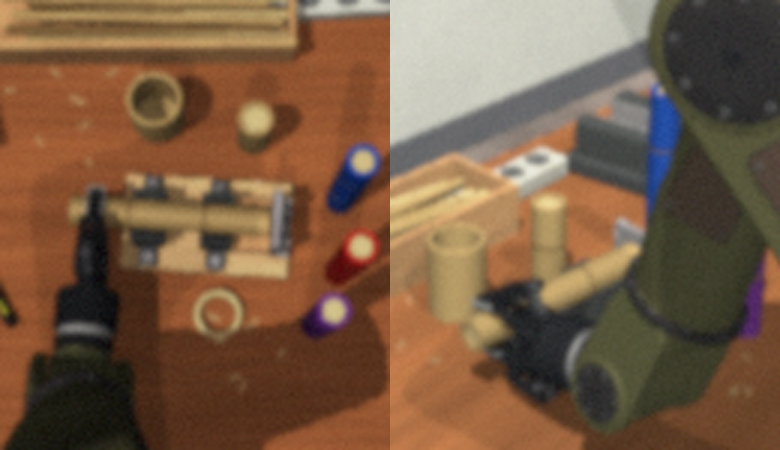

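The tube lies level (top z≈90 against 89.5 expected) along the jig axis. Its free end is at jig x≈164 (crop 72,210), a few mm short of home. I release, withdraw, and push the end gently home.

```bash
cat > c7.py <<'E'
from c4 import *
p,q,zt=pose(0,215)
bot.move_gripper(58); f0=np.array(bot.read_state()["ft_force"])
print("withdraw hit",bot.servo_line(list(p-zt*95),q,speed=80,until_force=8))
bot.move_gripper(0,20)
# p is at jig x=135, depth 8 -> want jig x 200, then depth 4
a=p+ex*65-zt*95
bot.servo_line(list(a),q,speed=120); print("adv",bot.servo_line(list(p+ex*65-zt*4),q,speed=100,until_force=8))
chk()
# push -x: contact when tcp jig x ~ end+11
hit=bot.servo_line(list(p+ex*27-zt*4),q,speed=20,until_force=5)
s=bot.read_state(); f=np.array(s["ft_force"]);print("push",hit,s["clock"],toJ(s["ee_pos"]).round(1),np.round([f@ex,f@ey,f[2]],1))
pic("pics/push.png")
E
python3 c7.py
```

```text
withdraw hit False
adv False
  x -80 n 108 y -0.2 ztop 91.6 xmax -41.0
  x -40 n 160 y -0.5 ztop 89.7 xmax -0.0
  x 0 n 125 y 0.5 ztop 90.1 xmax 38.0
  x 40 n 146 y -0.3 ztop 88.9 xmax 80.0
  x 80 n 122 y 0.2 ztop 89.5 xmax 120.0
  x 120 n 101 y 1.0 ztop 89.7 xmax 159.0
  x 160 n 17 y -3.5 ztop 88.0 xmax 200.0
push True 25.725 [174.   -3.9  70.6] [2.6 0.6 1.8]
```

View pics/push.png

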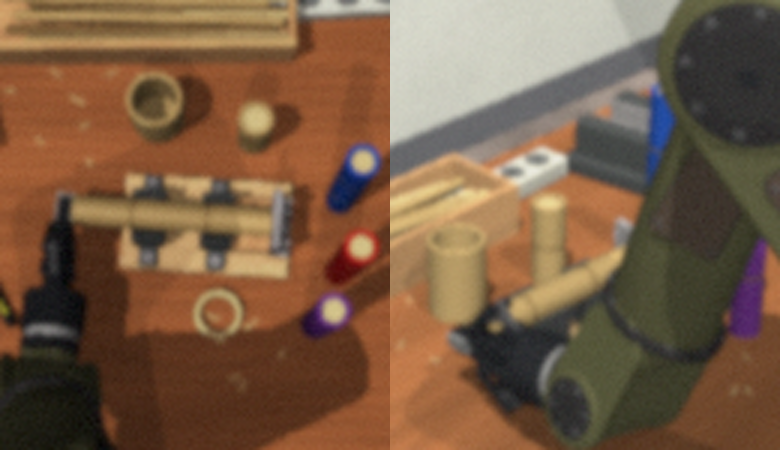

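The finger is against the tube's end face (crop 65,210), having stopped at a 5 N change. I push once more, slightly firmer, to tell whether it is home.

```bash
cat > c8.py <<'E'
from c4 import *
s0=bot.read_state();p=np.array(s0["ee_pos"]);q=list(s0["tool_rot"])
for th in(6,10):
    hit=bot.servo_line(list(p-ex*12),q,speed=10,until_force=th)
    s=bot.read_state(); f=np.array(s["ft_force"]);print("push",hit,s["clock"],toJ(s["ee_pos"]).round(1),np.round([f@ex,f@ey,f[2]],1))
    bot.dwell(.2);f=np.array(bot.read_state()["ft_force"]);print(np.round(f@ex,1))
E
python3 c8.py
```

```text
push True 26.15 [174.   -3.8  70.3] [2.  0.3 0.8]
0.5
push True 26.7333 [174.1  -3.7  70.2] [2.2 0.6 1.7]
1.5
```

Three pushes, up to 10 N, all stopped at the same place, so the tube is rigidly home. I back off and check.

```bash
cat > c9.py <<'E'
from c4 import *
s0=bot.read_state();p=np.array(s0["ee_pos"]);q=list(s0["tool_rot"]);zt=q2m(q)[:,2]
bot.servo_line(list(p+ex*30),q,speed=80)
bot.servo_line(list(p+ex*30-zt*120),q,speed=150)
bot.servo_line(list(p+ex*30-zt*120+ez*80),q,speed=150)
chk()
a=bot.read_camera("top");b=bot.read_camera("side")
i=cv2.resize(a["image"][150:220,195:295],(800,560),interpolation=cv2.INTER_CUBIC)
cv2.imwrite("pics/fin.png",i); print(bot.read_state()["clock"])
P=full(a)
for n,u,v in(("blank",390,35),("hoop",298,430)): print(n,world(a,210+u/7,145+v/7).round(0))
E
python3 c9.py
```

```text
x -80 n 113 y 0.1 ztop 91.7 xmax -41.0
  x -40 n 157 y -0.1 ztop 90.7 xmax -0.0
  x 0 n 127 y 0.3 ztop 90.5 xmax 40.0
  x 40 n 147 y -0.1 ztop 89.5 xmax 80.0
  x 80 n 123 y -0.3 ztop 89.4 xmax 120.0
  x 120 n 100 y 0.7 ztop 89.8 xmax 160.0
29.2417
blank [676. -43.  95.]
hoop [480.   7.  15.]
```

View pics/fin.png

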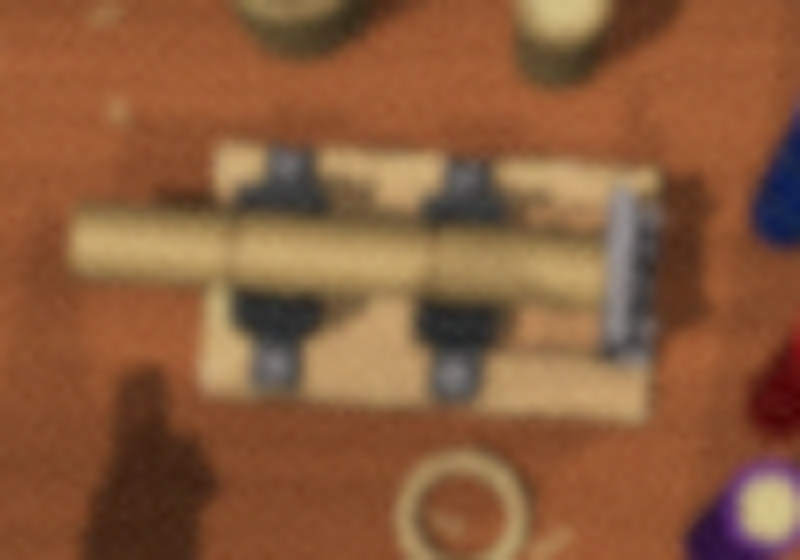

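The tube lies in both V-blocks with its foot end against the stop plate (605,265) and its free end at (70,240). The fingers are clear and the neighbours are undisturbed.

```bash
python3 -c "
from rig import bot
bot.finish_job();print(bot.read_state()['clock'])"
```

```text
the job is handed in; nothing more can be done
the job is handed in; nothing more can be done
```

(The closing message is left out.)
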